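# Lock a cheese board onto its stand

### The arm

A 6-joint arm with a two-finger parallel gripper is mounted at the origin on the work surface. World frame = base frame: x ahead of the robot, y to its left, z up, the work surface at z = 0. Lengths are in m, angles in rad, forces in N, time in s.
With the tool pointing down it reaches from about 0.425 to 0.95 m from the base axis. Payload 3.5 kg.
Tool frame: the origin (TCP) lies on the centre line of the jaws, within the pads' length; the fingertips stand 17 mm ahead of it and the grasp point (between the pads) lies 2 mm behind it; z points along the fingers, y is the line along which they close (so a half turn about z gives the same grasp; the last joint's range is limited). The gripper opens to 85 mm and grips with 20 to 120 N. Pads are 22 mm wide; open, the fingers measure 114 mm over their backs; the gripper's body (76 mm by 85 mm) begins 54 mm behind the grasp point. The pads swing forward as they close: fully open they stand 13 mm farther back than shut.
Start: joints at [-1.491, 0.286, 1.577, -0, 1.279, -0.15], TCP at [0.154, -0.657, 0.248] pointing down, gripper open.
Joint ranges: [-2.77, 2.77], [-0.9, 2.22], [0.21, 2.48], [-1.53, 4.67], [0.24, 2.81], [-2.84, 2.84]. Speed limits (rad/s): [2.79, 2.79, 3.14, 3.14, 3.14, 3.14].

### API

Orientations are given as a unit quaternion [x, y, z, w].
In Python, from plant import ctrl gives the robot as it stands. The module is installed in compiled form; this text tells all that it offers.
- The arm moves only by the tool drive_tool, never from a script. Its argument "moves" is a list of rows, each a list of 3 entries, a list of its own where there are three numbers: the turn, a rotation vector about the tool's x, y, z in rad, then the shift along the tool's x, y, z in m, then the finger opening in m, from 0 to 0.0854. A call has 1 to 5 rows; each row shifts and turns the commanded pose from where the row before left it, along the tool's axes as they then stand; what a row does not reach is not made up. A row lasts 1/8 s, in which the tool goes at most 62.5 mm and 10.7 degrees, less where a joint would pass 70% of its speed; a pose out of reach is approached as far as the arm can. A call with a gripper value outside its range is refused whole. The fingers move at their own pace and stop on an object; "grip_force" is the grip in N (left out, the last holds). Time passes only in rows, so rows that do not move let the fingers close. It gives the time, the measured TCP pose, the force, the opening and the grip force at its end, in the units of the state.
- ctrl.get_state(): the state, without advancing time (a new reading comes with each control period).
- ctrl.read_camera(name): name is "scene" or "top" or "wrist"; returns a dict with "image" (480x640x3 uint8, red, green, blue), "fx", "fy", "cx", "cy" (pixels), "R" (3x3) and "t" (3): a world point X has camera coordinates R X + t. Camera axes: x right, y down, z forward; pixel columns grow to the right and rows downward; lengths in m; the calibration is good to about 2 mm. A picture is of the moment at which its call begins. There is no depth.
- ctrl.sign_off(): hands the job in; it is judged then, once.
The state is a dict: "time": time; "qpos": joint angles; "dq": joint speeds; "joint_efforts": joint torques, N m; "eef_pos": TCP position; "tcp_rot": TCP orientation; "contact_force": force on the tool from outside, world axes, zero at the start; "wrist_torque": the same for the moment, N m; "opening": opening from 0.0 (shut) to 1.0 (fully open); "finger_force": force on a finger pad.
Only numpy, scipy, OpenCV 4.12 (cv2) and the standard library are available. Lean on these libraries where they do the work, as an engineer would, in place of code of your own. Each camera call takes 0.05 s, during which the arm holds its last target. There are 200 camera calls.

### The job

The round cheese board sits loose on its stand. Turn it with a fingertip (its upright peg is there to push on) until the notch in the board's rim is over the stand's locating pin, then press it down (the hub is the place) until it is fully home on the stand with the pin in the notch, and take the finger away. Nothing needs gripping: do not lift the board, and leave the cheeses, the jar and the spreader where they are.

Things in the scene. Friction and masses are not known exactly. Their poses are not given: they have to be found in the camera images.
- stand: Fixed steel stand: a round foot 190 mm across and 24 mm high whose flat top is the seat. An upright spindle (19 mm diameter, 27 mm above the seat) rises in its middle into the board's blind bore. Origin: centre of the underside, on the table; z up; +x points along the locating pin.
- pin (a point): Outer end of the stand's locating pin: a dark steel round bar, 10 mm diameter, fixed lying radially on the seat along the stand's +x, from 60 to 94 mm from the spindle axis. This point is on the bar's axis, 94 mm from the spindle axis and 5 mm above the seat (29 mm above the table); the bar's outer 14 mm show beyond the board's rim.
- collar (a joint): Stiff sliding collar on the spindle (aluminium, 76 mm across) that carries the board 14 mm above the seat. Value: 0 raised as at the start, 0.014 with the board on the seat (stop at 0.016). Friction of about 8 N, no spring: it holds the board up, yields to a push of about 3 to 5 N on the board, and stays wherever it is pushed to.
- board: Loose wooden disc, 160 mm across, 16 mm thick, 0.35 kg, 1 mm play on the spindle; turns endlessly either way with light friction and stays where left. Origin: centre of the underside (38 mm above the table at the start, 4 mm over the pin's top; 24 mm when home); z up; +x points to the notch. Comes home only with notch over pin; the pin's round top centres the notch if up to 3 mm off.
- notch (a point): Centre line of the notch, at 74 mm from the board's axis, on the board's top face, along the board's +x. The notch goes through the board's full thickness and is open at the rim: its inner end is 52 mm from the axis and 11 mm wide, flaring to 18 mm wide at the rim.
- peg (a point): Centre of the top of the board's upright finger peg: 14 mm diameter, 30 mm tall above the board's top face, 58 mm from the board's axis, directly across from the notch (board -x).
- hub (a point): Centre of the top of the board's hub, where to press: a solid-topped round boss on the board's axis, 40 mm across, standing 18 mm above the board's top face (72 mm above the table at the start, 58 mm when home).
- tomme: Bystander: small grey-rinded cheese wheel, 90 mm across, 42 mm high. Origin: centre of its underside.
- wedge: Bystander: cheese wedge, 88 mm long, 58 mm wide at the rind, 50 mm high. Origin: on the underside, 55 mm from its point.
- honey: Bystander: amber honey jar with a brass lid, 60 mm across, 75 mm high. Origin: centre of its underside.
- spreader: Bystander: spreader (spatula) lying flat, 190 mm long. Origin: on the underside near its middle.
Things that resemble listed ones, but are neither listed nor needed, are in the scene too. Leave any red look-alike of the board alone.

How it is judged:
On the way:
1. the notch is turned over the pin (x of notch in the frame of stand above 0.06 m and y of notch in the frame of stand between -0.006 and 0.006 m), for 0.1 s.
At the end, for the whole second after the job is handed in: The board lies flat (within 2 degrees) on the stand's seat, its underside within 3 mm of the seat, centred on the spindle within 4 mm, with the notch round the pin (notch centre within 5 mm of the pin's line), at rest; the bystanders are within 20 mm of where they were (z of board in the frame of stand between 0.021 and 0.027 m and angle between board's own z axis and vertical below 0.035 rad and horizontal distance between board and stand below 0.004 m and x of notch in the frame of stand above 0.06 m and y of notch in the frame of stand between -0.005 and 0.005 m and linear speed of board below 0.01 m/s and distance of each of tomme, wedge, honey, spreader from where it was at the start of the episode below 0.02 m); the robot touches nothing.
It fails at once if the board is lifted more than 6 mm above where it started (z of board in the frame of stand above 0.044 m).
It fails at once if a bystander is pushed more than 20 mm (distance of any of tomme, wedge, honey, spreader from where it was at the start of the episode above 0.02 m).
It also fails if it takes over 58 s, if anything falls off the work surface, if the arm or the gripper's body presses on something with over 40 N, if the wrist force passes 120 N, or if a joint passes its speed limit or range.

## Working session

There is one attempt and no reset: what is moved stays moved. The work goes in short steps, Python scripts to look and compute and a tool call to move; the robot and the scene stay as the last step left them, time stands still between calls to the robot, and variables do not carry over. Pictures are saved under pics/ and viewed, at most 10 in all, crops included, and the job is handed in when it is done.

Besides the shell and the picture viewer there is one more tool, called as name([rows], argument=value, ...), one row to a line, values as JSON. drive_tool: Moves the arm, as the interface text tells. Its arguments: {"type":"object","properties":{"moves":{"type":"array","items":{"type":"array"}},"grip_force":{"type":"number"}},"required":["moves"]}

```bash
mkdir -p pics; cat > h.py <<'E'
import numpy as np,cv2
from plant import ctrl
def snap(name,fn):
    c=ctrl.read_camera(name); cv2.imwrite('pics/'+fn,c['image'][:,:,::-1]); np.savez('pics/'+fn+'.npz',**c); return c
def ray(c,u,v,z):
    R,t=np.array(c['R']),np.array(c['t']); o=-R.T@t
    d=R.T@np.array([(u-c['cx'])/c['fx'],(v-c['cy'])/c['fy'],1]); return o+d*(z-o[2])/d[2]
def proj(c,X):
    p=np.array(c['R'])@X+c['t']; return c['fx']*p[0]/p[2]+c['cx'],c['fy']*p[1]/p[2]+c['cy']
E
python3 - <<'E'
from h import *
for n in('top','scene'):
    c=snap(n,n+'1.png'); print(n,c['fx'],-np.array(c['R']).T@c['t'],c['R'])
s=ctrl.get_state();print(s)
E
```

```text
top 522.3245051332793 [ 0.50915267 -0.02089823  1.31877002] [[-2.05991603e-02 -9.99787802e-01 -1.60471520e-04]
 [-9.97076935e-01  2.05551180e-02 -7.35871737e-02]
 [ 7.35748572e-02 -1.35583153e-03 -9.97288776e-01]]
scene 557.7158048866454 [1.41660462 0.25882248 0.74108566] [[-0.32514653  0.9456627   0.00133873]
 [ 0.57897392  0.2001871  -0.79038872]
 [-0.74770913 -0.25621706 -0.61260418]]
{'time': 0.1, 'qpos': array([-1.49098798e+00,  2.87135040e-01,  1.57801687e+00, -1.90424355e-05,
        1.27860903e+00, -1.50037072e-01]), 'dq': array([-0.00026456, -0.00185164, -0.001403  , -0.00011966,  0.00071989,
       -0.00015349]), 'joint_efforts': array([ 4.43169283e-04, -4.07298124e+01, -2.93697435e+01, -1.67579019e-04,
        3.41789892e-03, -4.43842211e-06]), 'eef_pos': array([ 0.15373883, -0.6566899 ,  0.24705425]), 'tcp_rot': array([ 9.93402751e-01,  1.14672577e-01,  2.89520136e-05, -1.08379247e-03]), 'contact_force': array([ 0.01612151, -0.58893345,  0.6728469 ]), 'wrist_torque': array([-0.02938719,  0.03031841, -0.04558491]), 'finger_force': 0.0, 'opening': 0.9987726544776149}
```

View pics/top1.png

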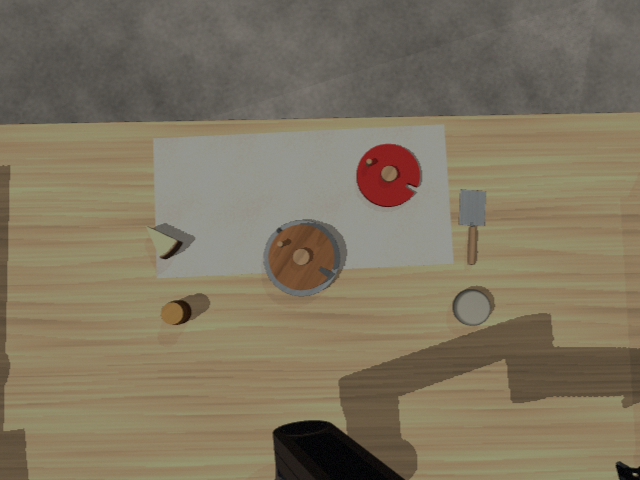

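View pics/scene1.png

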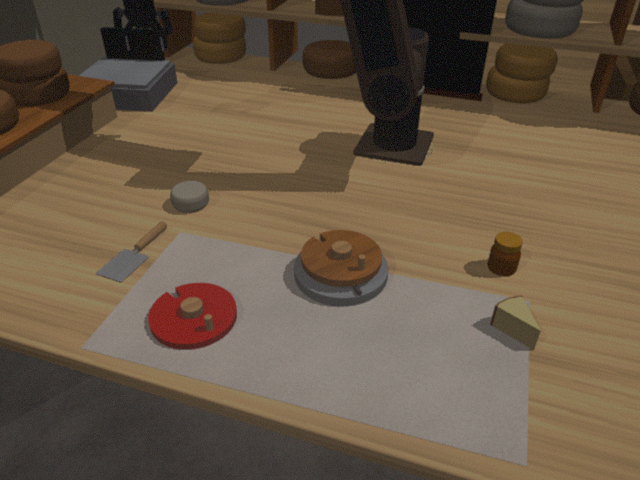

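The top view shows the brown board centred near (302,257), with the notch near (328,272), the peg near (281,243) and the pin near (280,230). The red look-alike is at (388,175). I'll enlarge both views next.

```bash
python3 - <<'E'
import cv2,numpy as np
a=cv2.imread('pics/top1.png')[212:304,256:350]; b=cv2.imread('pics/scene1.png')[225:305,285:395]
a=cv2.resize(a,(376*3//2,368*3//2),interpolation=cv2.INTER_CUBIC)
cv2.imwrite('pics/za.png',np.clip(a*1.5,0,255).astype('uint8'))
E
```

```text
(no output)
```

View pics/za.png

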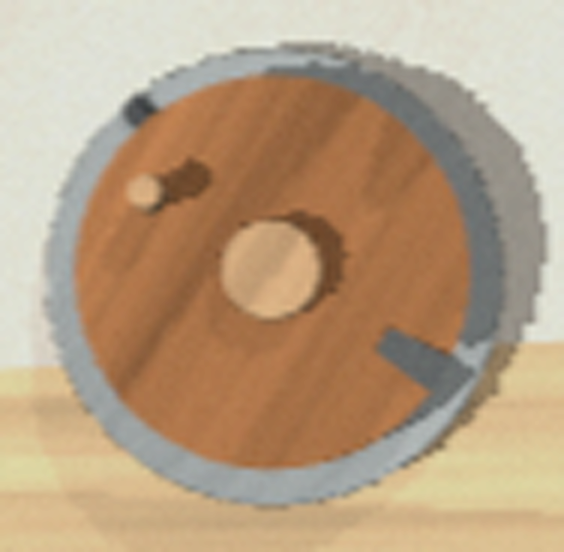

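The crop (6x) shows the hub at (270,270), the peg top at (145,190), the notch from (385,343) towards (455,378), and the pin end at (132,104).

```bash
python3 - <<'E'
from h import *
c=dict(np.load('pics/top1.png.npz'))
f=lambda x,y,z:ray(c,256+(x+.5)/6-.5,212+(y+.5)/6-.5,z)[:2]
hub=f(270,270,.072);board=f(272,270,.054);peg=f(145,190,.084);pin=f(132,104,.029)
ni=f(385,343,.054);no=f(455,378,.054);st=f(275,274,.024)
print('hub',hub,'boardc',board,'stand',st)
ctr=hub
for n,p in dict(peg=peg,pin=pin,ni=ni,no=no).items():
    d=p-ctr;print(n,p,np.hypot(*d),np.degrees(np.arctan2(d[1],d[0])))
for n,uv in dict(tomme=(472,307),honey=(176,312),wedge=(165,242),red=(388,175)).items(): print(n,ray(c,*uv,.04)[:2])
s=ctrl.get_state();print(hub-s['eef_pos'][:2])
E
```

```text
hub [0.58536088 0.02148721] boardc [0.58644446 0.02129076] stand [0.58659431 0.02108022]
peg [0.61733033 0.06992674] 0.05803820835793108 56.57572000002937
pin [0.65797914 0.07881276] 0.09251826926994434 38.287899815035686
ni [ 0.55599705 -0.02377084] 0.05394928090528784 -122.97587218177668
no [ 0.54130464 -0.05169952] 0.08542393441985038 -121.0466927596664
tomme [ 0.45575491 -0.39252774]
honey [0.45849349 0.32812678]
wedge [0.63008128 0.35507545]
red [ 0.78557321 -0.19791388]
[0.43162205 0.67817711]
```

drive_tool([
  [[0, 0, 0], [0.0425, -0.0387, 0.0058], 0],
  [[0, 0, 0], [0.0425, -0.0387, 0.0058], 0],
  [[0, 0, 0], [0.0425, -0.0387, 0.0058], 0],
  [[0, 0, 0], [0.0425, -0.0387, 0.0058], 0],
  [[0, 0, 0], [0.0425, -0.0387, 0.0058], 0],
], grip_force=30)

```text
time: 0.72
eef_pos: [0.3173, -0.4185, 0.2187]
tcp_rot: [0.993, 0.114, -0.0, -0.0]
contact_force: [0.4, -1.1, -0.4]
opening: 0.001
finger_force: 0.0
```

drive_tool([
  [[0, 0, 0], [0.0425, -0.0387, 0.0058], 0],
  [[0, 0, 0], [0.0425, -0.0387, 0.0058], 0],
  [[0, 0, 0], [0.0425, -0.0387, 0.0058], 0],
  [[0, 0, 0], [0.0425, -0.0387, 0.0058], 0],
  [[0, 0, 0], [0.0425, -0.0387, 0.0058], 0],
])

```text
time: 1.35
eef_pos: [0.48, -0.1818, 0.1899]
tcp_rot: [0.993, 0.115, -0.0, -0.0]
contact_force: [0.5, -0.5, 0.6]
opening: -0.001
finger_force: 0.0
```

drive_tool([
  [[0, 0, 0], [0.0425, -0.0387, 0.0058], 0],
  [[0, 0, 0], [0.0425, -0.0387, 0.0058], 0],
  [[0, 0, 0], [0.0425, -0.0387, 0.0058], 0],
  [[0, 0, 0], [0.0425, -0.0387, 0.0058], 0],
  [[0, 0, 0], [0.0425, -0.0387, 0.0058], 0],
])

```text
time: 1.98
eef_pos: [0.6429, 0.055, 0.1606]
tcp_rot: [0.993, 0.115, -0.0, 0.0]
contact_force: [1.2, -1.6, 0.6]
opening: -0.001
finger_force: 0.0
```

drive_tool([
  [[0, 0, 0.161], [0, 0, 0], 0],
  [[0, 0, 0.161], [0, 0, 0], 0],
  [[0, 0, 0.161], [0, 0, 0], 0],
  [[0, 0, 0.161], [0, 0, 0], 0],
  [[0, 0, 0.161], [0, 0, 0], 0],
])

```text
time: 2.6
eef_pos: [0.6418, 0.0533, 0.1606]
tcp_rot: [0.958, -0.286, -0.001, 0.0]
contact_force: [0.0, 0.1, -0.3]
opening: 0.001
finger_force: 0.0
```

drive_tool([
  [[0, 0, 0], [0, 0, 0], 0],
  [[0, 0, 0], [0, 0, 0], 0],
])

```text
time: 2.85
eef_pos: [0.6421, 0.0532, 0.161]
tcp_rot: [0.959, -0.283, -0.0, 0.0]
contact_force: [-0.5, 0.5, -0.4]
opening: 0.001
finger_force: 0.0
```

drive_tool([
  [[0, 0, 0], [0, 0, 0.02], 0],
  [[0, 0, 0], [0, 0, 0.02], 0],
  [[0, 0, 0], [0, 0, 0.02], 0],
  [[0, 0, 0], [0, 0, 0.019], 0],
  [[0, 0, 0], [-0.004, 0, 0], 0],
])

```text
time: 3.48
eef_pos: [0.6373, 0.0554, 0.0793]
tcp_rot: [0.959, -0.284, -0.002, 0.001]
contact_force: [0.5, -0.3, 0.3]
opening: 0.001
finger_force: 0.0
```

drive_tool([
  [[0, 0, 0], [-0.003, 0, 0], 0],
  [[0, 0, 0], [-0.003, 0, 0], 0],
  [[0, 0, 0], [-0.002, 0, 0], 0],
  [[0, 0, -0.0873], [-0.0051, -0.0014, 0], 0],
  [[0, 0, -0.0873], [-0.0051, -0.0014, 0], 0],
])

```text
time: 4.1
eef_pos: [0.6254, 0.0672, 0.0833]
tcp_rot: [0.98, -0.197, 0.001, 0.0]
contact_force: [0.2, -1.0, -0.4]
opening: -0.007
finger_force: 0.3
```

drive_tool([
  [[0, 0, -0.0873], [-0.0051, -0.0014, 0], 0],
  [[0, 0, -0.0873], [-0.0051, -0.0014, 0], 0],
  [[0, 0, 0], [0, 0, 0], 0],
])

```text
time: 4.47
eef_pos: [0.6164, 0.0737, 0.0829]
tcp_rot: [0.994, -0.113, 0.0, -0.0]
contact_force: [0.0, -0.8, 0.3]
opening: 0.001
finger_force: 0.0
```

drive_tool([
  [[0, 0, -0.0873], [-0.0051, -0.0014, 0], 0],
  [[0, 0, -0.0873], [-0.0051, -0.0014, 0], 0],
  [[0, 0, -0.0873], [-0.0051, -0.0014, 0], 0],
  [[0, 0, -0.0873], [-0.0051, -0.0014, 0], 0],
  [[0, 0, -0.0873], [-0.0051, -0.0014, 0], 0],
])

```text
time: 5.1
eef_pos: [0.5919, 0.0816, 0.0829]
tcp_rot: [0.994, 0.106, 0.001, 0.0]
contact_force: [0.5, -0.7, 0.2]
opening: -0.0
finger_force: 0.3
```

drive_tool([
  [[0, 0, -0.0873], [-0.0051, -0.0014, 0], 0],
  [[0, 0, -0.0873], [-0.0051, -0.0014, 0], 0],
  [[0, 0, -0.0873], [-0.0051, -0.0014, 0], 0],
  [[0, 0, -0.0873], [-0.0051, -0.0014, 0], 0],
  [[0, 0, -0.0873], [-0.0051, -0.0014, 0], 0],
])

```text
time: 5.72
eef_pos: [0.5658, 0.0785, 0.0829]
tcp_rot: [0.948, 0.318, 0.001, 0.0]
contact_force: [0.8, -0.1, 0.3]
opening: -0.0
finger_force: 0.3
```

```bash
python3 - <<'E'
from h import *
c=snap('top','t2.png');s=ctrl.get_state()
d=s['eef_pos'][:2]-[.586,.0213];print(s['eef_pos'],np.hypot(*d),np.degrees(np.arctan2(d[1],d[0])))
b=snap('scene','s2.png')['image'][210:310,275:405,::-1]
a=c['image'][200:310,250:360,::-1]
o=np.hstack([cv2.resize(a,(390,400),interpolation=2),cv2.resize(b,(400,400),interpolation=2)])
cv2.imwrite('pics/z2.png',np.clip(o*1.5,0,255).astype('uint8'))
E
```

```text
[0.56511839 0.07845608 0.08267776] 0.060851125165465376 110.06945788392923
```

View pics/z2.png

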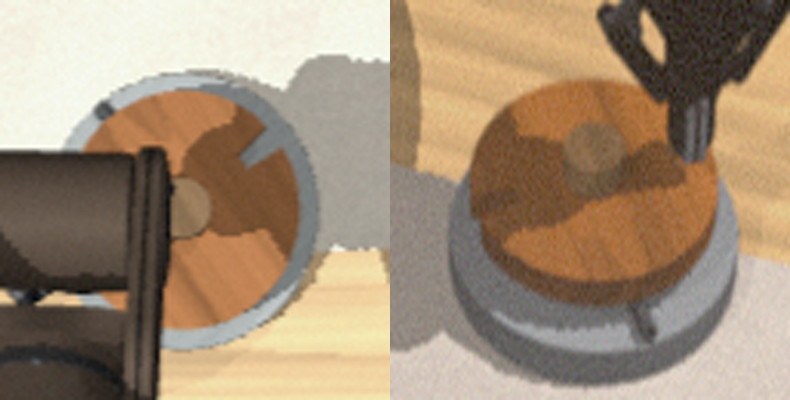

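The board follows the finger. The notch is now at roughly -50° and the pin is at 38°, so I'll keep turning.

drive_tool([
  [[0, 0, -0.0873], [-0.0051, -0.0014, 0], 0],
  [[0, 0, -0.0873], [-0.0051, -0.0014, 0], 0],
  [[0, 0, -0.0873], [-0.0051, -0.0014, 0], 0],
  [[0, 0, -0.0873], [-0.0051, -0.0014, 0], 0],
  [[0, 0, -0.0873], [-0.0051, -0.0014, 0], 0],
])

```text
time: 6.45
eef_pos: [0.5436, 0.0649, 0.0828]
tcp_rot: [0.857, 0.516, 0.001, 0.0]
contact_force: [-0.1, 1.0, 0.1]
opening: 0.002
finger_force: 0.3
```

drive_tool([
  [[0, 0, -0.0873], [-0.0051, -0.0014, 0], 0],
  [[0, 0, -0.0873], [-0.0051, -0.0014, 0], 0],
  [[0, 0, -0.0873], [-0.0051, -0.0014, 0], 0],
  [[0, 0, -0.0873], [-0.0051, -0.0014, 0], 0],
  [[0, 0, -0.0873], [-0.0051, -0.0014, 0], 0],
])

```text
time: 7.08
eef_pos: [0.5291, 0.0429, 0.0828]
tcp_rot: [0.725, 0.689, 0.001, 0.0]
contact_force: [0.8, 1.2, -0.1]
opening: 0.003
finger_force: 0.3
```

drive_tool([
  [[0, 0, -0.0873], [-0.0051, -0.0014, 0], 0],
  [[0, 0, -0.0873], [-0.0051, -0.0014, 0], 0],
  [[0, 0, -0.0436], [-0.0025, -0.0007, 0], 0],
  [[0, 0, -0.0436], [-0.0025, -0.0007, 0], 0],
  [[0, 0, 0], [0, 0, 0], 0],
])

```text
time: 7.7
eef_pos: [0.5254, 0.0275, 0.0826]
tcp_rot: [0.63, 0.777, 0.0, 0.0]
contact_force: [0.1, 0.1, -0.3]
opening: -0.0
finger_force: 0.0
```

```bash
python3 - <<'E'
from h import *
c=snap('top','t3.png');s=ctrl.get_state()
d=s['eef_pos'][:2]-[.586,.0213];print(s['eef_pos'],np.hypot(*d),np.degrees(np.arctan2(d[1],d[0])))
a=c['image'][210:310,255:355,::-1]
o=cv2.resize(a,(600,600),interpolation=2)
cv2.imwrite('pics/z3.png',np.clip(o*1.5,0,255).astype('uint8'))
E
```

```text
[0.52526368 0.02755065 0.08248678] 0.06105711667311881 174.1241201857071
```

View pics/z3.png

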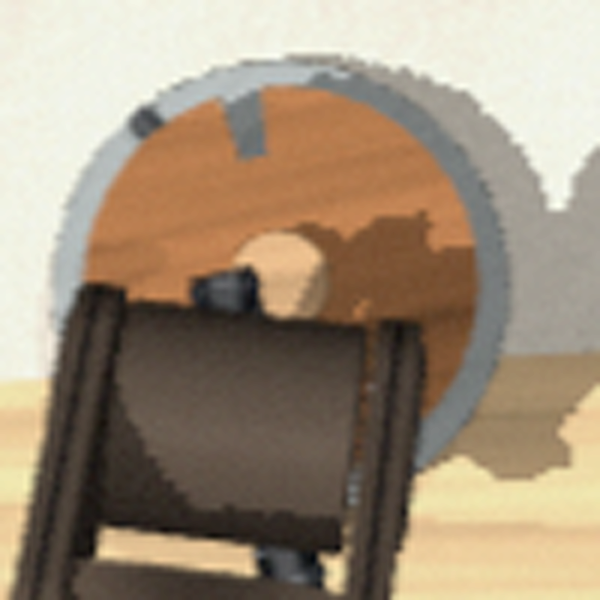

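The notch runs from (252,156) to (243,95) in this 6x crop, and the pin end is at (143,121).

```bash
cat >> h.py <<'E'
C=np.array([.5862,.0213])
def ang(c,x,y,z,u0=255,v0=210):
    p=ray(c,u0+(x+.5)/6-.5,v0+(y+.5)/6-.5,z)[:2]-C; return np.hypot(*p).round(4),np.degrees(np.arctan2(p[1],p[0])).round(2)
E
python3 - <<'E'
from h import *
c=dict(np.load('pics/t3.png.npz'))
print(ang(c,252,156,.054),ang(c,243,95,.054),'pin',ang(c,143,121,.029),'inner pin at rim',ang(c,156,130,.034))
a=ang(c,284,272,.072);print(a)
E
```

```text
(np.float64(0.0525), np.float64(10.54)) (np.float64(0.0777), np.float64(9.51)) pin (np.float64(0.089), np.float64(38.53)) inner pin at rim (np.float64(0.0821), np.float64(37.35))
(np.float64(0.0044), np.float64(-44.86))
```

drive_tool([
  [[0, 0, -0.0873], [-0.0051, -0.0014, 0], 0],
  [[0, 0, -0.0873], [-0.0051, -0.0014, 0], 0],
  [[0, 0, -0.0873], [-0.0051, -0.0014, 0], 0],
  [[0, 0, -0.0436], [-0.0025, -0.0007, 0], 0],
  [[0, 0, -0.0436], [-0.0025, -0.0007, 0], 0],
])

```text
time: 8.38
eef_pos: [0.5267, 0.0069, 0.0824]
tcp_rot: [0.484, 0.875, 0.0, -0.0]
contact_force: [-0.2, 1.1, -0.0]
opening: 0.001
finger_force: 0.4
```

drive_tool([
  [[0, 0, -0.0436], [-0.0025, -0.0007, 0], 0],
  [[0, 0, -0.0262], [-0.0015, -0.0005, 0], 0],
  [[0, 0, -0.0174], [-0.001, -0.0003, 0], 0],
  [[0, 0, 0], [0, 0, 0], 0],
])

```text
time: 8.88
eef_pos: [0.5283, 0.0017, 0.0823]
tcp_rot: [0.446, 0.895, 0.0, 0.0]
contact_force: [0.1, -0.2, -1.0]
opening: 0.003
finger_force: 0.1
```

```bash
python3 - <<'E'
from h import *
c=snap('top','t4.png');s=ctrl.get_state()
d=s['eef_pos'][:2]-C;print(s['eef_pos'],np.hypot(*d),np.degrees(np.arctan2(d[1],d[0])))
a=c['image'][210:310,255:355,::-1]
o=cv2.resize(a,(600,600),interpolation=2)
cv2.imwrite('pics/z4.png',np.clip(o*1.5,0,255).astype('uint8'))
E
```

```text
[0.52823764 0.00173558 0.08232464] 0.061175166172680956 -161.3485797643113
```

View pics/z4.png

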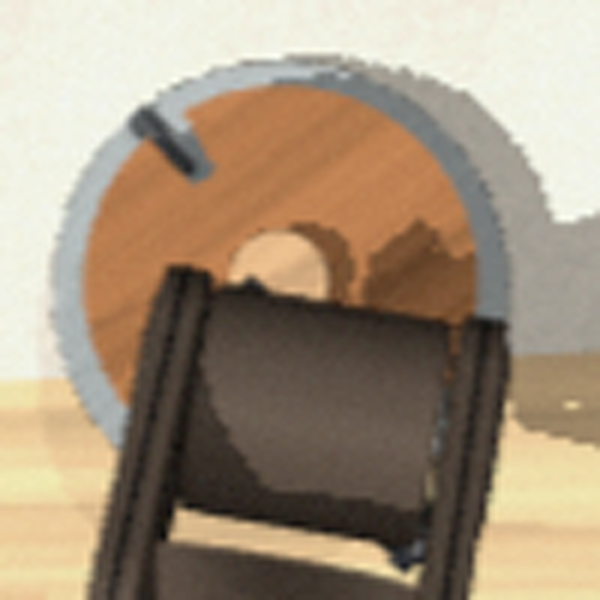

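The pin now shows inside the notch. The notch's inner end is near (203,173), its rim corners are near (187,108) and (137,147), and the pin runs from (143,120) to (190,172).

```bash
python3 - <<'E'
from h import *
c=dict(np.load('pics/t4.png.npz'))
print(ang(c,203,173,.054),ang(c,187,108,.054),ang(c,137,147,.054),ang(c,143,120,.029),ang(c,190,172,.034))
# brute fit: render notch/pin axis overlay
im=cv2.resize(c['image'][215:250,270:305,::-1],(595,595),interpolation=2)
P=lambda r,a,z:tuple(int(round(v)) for v in ((np.array(proj(c,np.array([*(C+r*np.array([np.cos(a),np.sin(a)])),z])))-[270,215]+.5)*17))
def outline(a,col):
    q=lambda r,w:P(np.hypot(r,w),a+np.arctan2(w,r),.054)
    cv2.polylines(im,[np.array([q(.0775,.009),q(.052,.0055),q(.052,-.0055),q(.0775,-.009)])],False,col,1)
outline(np.radians(36.5),(0,255,0));outline(np.radians(38.5),(255,0,255))
a=np.radians(38.5)
for w in(-.005,.005): cv2.line(im,P(np.hypot(.06,w),a+w/.06,.029),P(np.hypot(.094,w),a+w/.094,.029),(0,255,255),1)
cv2.imwrite('pics/z5.png',np.clip(im*1.4,0,255).astype('uint8'))
E
```

```text
(np.float64(0.054), np.float64(33.25)) (np.float64(0.0801), np.float64(26.42)) (np.float64(0.0795), np.float64(44.96)) (np.float64(0.0894), np.float64(38.36)) (np.float64(0.0597), np.float64(37.16))
```

View pics/z5.png

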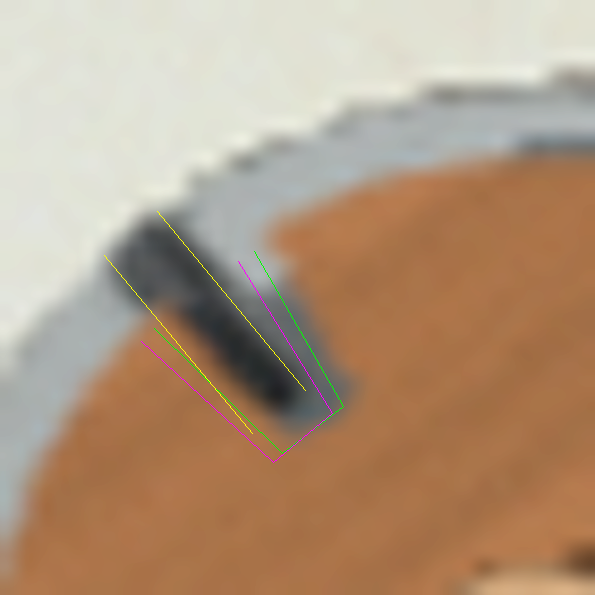

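drive_tool([
  [[0, 0, -0.02], [-0.0011, -0.0003, 0], 0],
  [[0, 0, -0.02], [-0.0012, -0.0003, 0], 0],
  [[0, 0, -0.02], [-0.0011, -0.0003, 0], 0],
  [[0, 0, 0], [0, 0, 0], 0],
  [[0, 0, 0], [0, 0, 0], 0],
])

```text
time: 9.55
eef_pos: [0.5297, -0.0016, 0.0823]
tcp_rot: [0.418, 0.908, -0.0, 0.0]
contact_force: [-0.6, 0.0, 0.5]
opening: -0.005
finger_force: 0.1
```

```bash
python3 - <<'E'
from h import *
c=snap('top','t6.png');s=ctrl.get_state()
d=s['eef_pos'][:2]-C;print(s['eef_pos'],np.hypot(*d),np.degrees(np.arctan2(d[1],d[0])))
im=cv2.resize(c['image'][215:250,270:305,::-1],(595,595),interpolation=2)
cv2.imwrite('pics/z6.png',np.clip(im*1.6,0,255).astype('uint8'))
E
```

```text
[ 0.52963978 -0.00158472  0.08231054] 0.06101450069712503 -157.97134644910932
```

View pics/z6.png

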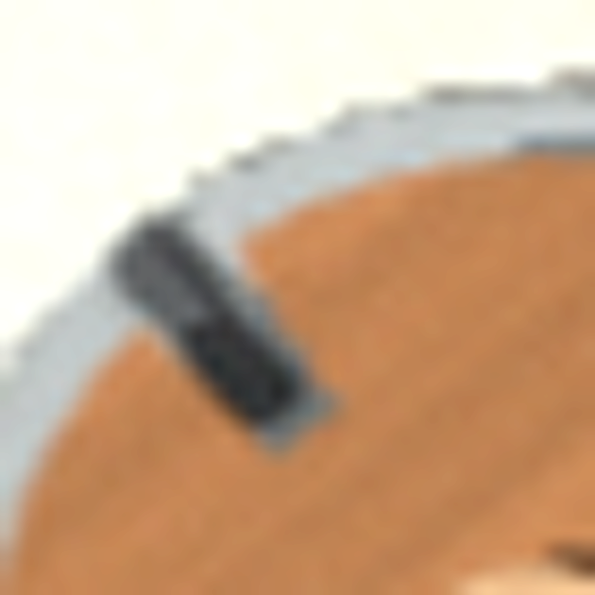

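Nearly centred: the notch is still about 1.7 mm clockwise of the pin. I'll make a small last nudge, back off, then go above the hub.

drive_tool([
  [[0, 0, -0.012], [-0.0007, -0.0002, 0], 0],
  [[0, 0, -0.012], [-0.0007, -0.0002, 0], 0],
  [[0, 0, 0], [0, 0, 0], 0],
  [[0, 0, 0], [0.006, 0, 0], 0],
  [[0, 0, 0], [0.009, 0, 0], 0],
])

```text
time: 10.22
eef_pos: [0.52, 0.0086, 0.0824]
tcp_rot: [0.408, 0.913, 0.0, 0.0]
contact_force: [0.3, 0.7, 0.2]
opening: 0.001
finger_force: 0.0
```

drive_tool([
  [[0, 0, 0], [0, 0, -0.02], 0],
  [[0, 0, 0], [0, 0, -0.02], 0],
  [[0, 0, 0], [-0.011, 0.02, 0], 0],
  [[0, 0, 0], [-0.011, 0.02, 0], 0],
  [[0, 0, 0], [-0.011, 0.018, 0], 0],
])

```text
time: 10.85
eef_pos: [0.5857, 0.0232, 0.1224]
tcp_rot: [0.407, 0.913, -0.0, 0.0]
contact_force: [-0.0, -0.3, 0.3]
opening: -0.004
finger_force: 0.0
```

drive_tool([
  [[0, 0, 0], [0, 0, 0.01], 0],
  [[0, 0, 0], [0, 0, 0.01], 0],
  [[0, 0, 0], [0, 0, 0.005], 0],
  [[0, 0, 0], [0, 0, 0], 0],
])

```text
time: 11.35
eef_pos: [0.5843, 0.0225, 0.0963]
tcp_rot: [0.408, 0.913, -0.0, -0.001]
contact_force: [0.5, 0.1, -0.7]
opening: -0.001
finger_force: 0.0
```

drive_tool([
  [[0, 0, 0], [-0.002, 0, 0.003], 0],
  [[0, 0, 0], [0, 0, 0.003], 0],
  [[0, 0, 0], [0, 0, 0.003], 0],
  [[0, 0, 0], [0, 0, 0.002], 0],
  [[0, 0, 0], [0, 0, 0.002], 0],
])

```text
time: 11.98
eef_pos: [0.587, 0.0209, 0.0849]
tcp_rot: [0.407, 0.913, -0.0, 0.0]
contact_force: [-1.7, -0.7, 5.0]
opening: -0.004
finger_force: 2.5
```

drive_tool([
  [[0, 0, 0], [0, 0, 0.002], 0],
  [[0, 0, 0], [0, 0, 0.002], 0],
  [[0, 0, 0], [0, 0, 0.002], 0],
])

```text
time: 12.35
eef_pos: [0.5869, 0.021, 0.0784]
tcp_rot: [0.408, 0.913, 0.0, 0.0]
contact_force: [-1.3, -1.0, 4.9]
opening: -0.0
finger_force: 2.5
```

drive_tool([
  [[0, 0, 0], [0, 0, 0.0015], 0],
  [[0, 0, 0], [0, 0, 0.0015], 0],
  [[0, 0, 0], [0, 0, 0.001], 0],
  [[0, 0, 0], [0, 0, 0], 0],
])

```text
time: 12.85
eef_pos: [0.587, 0.021, 0.0751]
tcp_rot: [0.408, 0.913, -0.0, 0.0]
contact_force: [-2.2, -0.9, 8.1]
opening: -0.003
finger_force: 4.1
```

drive_tool([
  [[0, 0, 0], [0, 0, 0.001], 0],
  [[0, 0, 0], [0, 0, 0.001], 0],
  [[0, 0, 0], [0, 0, 0], 0],
])

```text
time: 13.22
eef_pos: [0.587, 0.021, 0.075]
tcp_rot: [0.407, 0.913, -0.0, -0.0]
contact_force: [-8.3, -0.6, 16.9]
opening: -0.001
finger_force: 8.7
```

The board is bottomed at TCP 0.075, exactly the home height, with the force rising. I'll retract and check.

drive_tool([
  [[0, 0, 0], [0, 0, -0.005], 0],
  [[0, 0, 0], [0, 0, -0.02], 0],
  [[0, 0, 0], [0, 0, -0.04], 0],
  [[0, 0, 0], [0, 0, -0.05], 0],
  [[0, 0, 0], [0, 0, 0], 0],
])

```text
time: 13.85
eef_pos: [0.5899, 0.0208, 0.1935]
tcp_rot: [0.407, 0.913, 0.002, 0.005]
contact_force: [0.0, 0.5, -0.2]
opening: -0.005
finger_force: 0.0
```

```bash
python3 - <<'E'
from h import *
a=snap('top','t7.png')['image'][205:305,255:355,::-1]
b=snap('scene','s7.png')['image'][225:305,290:395,::-1]
o=np.hstack([cv2.resize(a,(400,400),interpolation=2),cv2.resize(b,(400,400),interpolation=2)])
cv2.imwrite('pics/z7.png',np.clip(o*1.5,0,255).astype('uint8'))
E
```

```text
(no output)
```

View pics/z7.png

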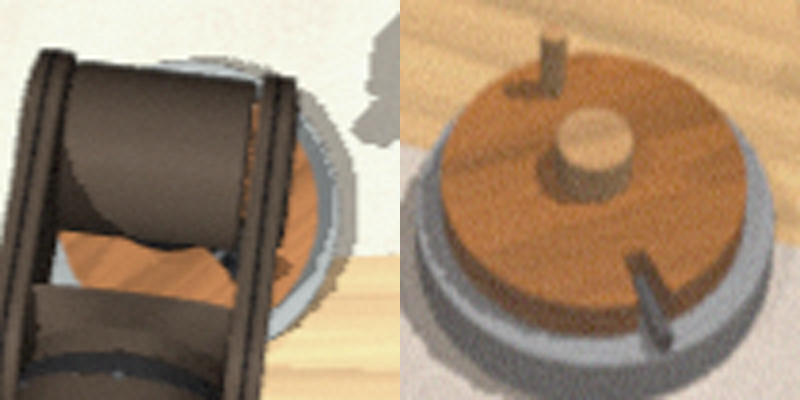

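The scene view shows the board flat on the seat with the pin in the notch, at crop (645,300). The finger is clear.

```bash
python3 -c "
from plant import ctrl
print(ctrl.sign_off())"
```

```text
the job is handed in; nothing more can be done
None
```

The board is turned and pressed fully home with the pin in the notch, the finger is clear, and the job is handed in; no verdict was returned.

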